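# Reset the air regulator of an eyelet press by clicks and lock it

### The job

Reset the eyelet press's air regulator for thin lining leather: pull its locked black knob up until it snaps free, wind it back anticlockwise until it comes up lightly against its stop, then turn it up clockwise by four clicks and push it down until it snaps home and is locked. Never force the knob, neither against the stop nor in its lock, and leave the other things on the bench where they are.

Things in the scene. Friction and masses are not known exactly. Their poses are not given: they have to be found in the camera images.
- unit: Fixed machine: pneumatic eyelet press (green C-frame, 325 mm tall, air shut off) joined by a copper pipe to a filter-regulator on a steel bracket. Origin: on the bench, straight below the knob's axis; z up. The press stands about 250 mm to the origin's -y side, the pipe at 118 mm height. +x is the side of the pressure gauge and of the long tick on the collar.
- knob: Black round ribbed regulator knob, 40 mm diameter, 34 mm tall, upright axis. Origin: centre of its flat top, 202 mm above the bench when locked, 208 mm when pulled up. Its x axis is the white index line on the top. A gentle squeeze of about 15 N across the diameter is enough to lift and turn it; below its skirt the neck is 29 mm wide, so fingers may reach 35 mm below the top.
- bonnet: Fixed neck under the knob with a 62 mm collar, its top 157 mm above the bench, marked with 12 ticks, one per click; it carries the knob's stop. Origin on the knob's axis, 171 mm above the bench; axes as the unit's. The long tick (+x) is where the index line points at click 0. The stop is hard: use no more than about 0.3 N m against it.
- lock_ring: Fixed lock pins and seat hidden inside the knob's skirt; origin as the bonnet's. They block turning while the knob is down (forcing the locked knob overloads them). The seat carries the knob when it is home: push with no more than about 15 N.
- dial (a joint): Turn of the knob, rad, growing clockwise seen from above. It rests in clicks 0.524 (30 degrees) apart: click k at 0.524 k. Each click resists with about 0.1 N m, then pulls in. Anticlockwise end: the stop is met 0.03 to 0.21 rad beyond click 0 (exact place not known, the torque then climbs steeply past 0.15 N m); let go there and it springs back to click 0. Starts at click 2 to 5.
- stem (a joint): Lift of the knob, m: about 0 down and locked, 0.006 pulled up and free to turn. It snaps between the two when pulled or pushed past the middle with about 3 to 8 N, and stays there; the lock pins are clear above 0.0045.
- sole_die: Loose bystander: steel strip cutting die in the shape of an insole, 190 x 80 x 32 mm, origin under its middle. Leave alone.
- cement_jar: Loose bystander: glass jar with steel cap, 64 mm diameter, 75 mm tall, 110 to 160 mm from the knob's axis, origin under its middle. Leave alone.
- eyelet_tray: Loose bystander: open steel tray with four compartments of eyelets, 120 x 85 x 28 mm, origin under its middle. Leave alone.
- maul: Loose bystander: maul lying on its side, white nylon head 54 mm thick, wooden handle, 225 mm long along its x; origin on the bench in the handle, 44 mm from its end. Leave alone.

How it is judged:
On the way, in this order (a step that is already met when the one before it is completed fails the run):
1. the knob is pulled up, out of its lock (value of joint stem above 0.0045 m), for 0.1 s.
2. the knob, still up, is wound back and bears on its stop (over 2 N) (value of joint dial below 0.12 rad and value of joint stem above 0.0045 m and contact force between knob and bonnet above 2 N), for 0.1 s.
3. the knob stands at the fourth click, still up (value of joint dial between 1.9444 and 2.2444 rad and value of joint stem above 0.0045 m), for 0.2 s.
At the end, for the whole second after the job is handed in: The knob stands at the fourth click from its stop (within 0.15 rad of 2.094 rad) and is down in its lock (less than 1.5 mm up), let go (value of joint dial between 1.9444 and 2.2444 rad and value of joint stem below 0.0015 m); the robot touches nothing.
It fails at once if the knob is forced against its stop (over 20 N on the stop) (contact force between knob and bonnet above 20 N).
It fails at once if the lock or the seat under the knob is forced (over 30 N) (contact force between knob and lock_ring above 30 N).
It fails at once if the jar, die, tray or maul is moved more than 20 mm (distance of any of sole_die, cement_jar, eyelet_tray, maul from where it was at the start of the episode above 0.02 m).
It also fails if it takes over 72 s, if anything falls off the work surface, if the arm or the gripper's body presses on something with over 40 N, if the wrist force passes 120 N, or if a joint passes its speed limit or range.

### The arm

A 6-joint arm with a two-finger parallel gripper is mounted at the origin on the work surface. World frame = base frame: x ahead of the robot, y to its left, z up, the work surface at z = 0. Lengths are in m, angles in rad, forces in N, time in s.
With the tool pointing down it reaches from about 0.25 to 0.8 m from the base axis. Payload 8.5 kg.
Tool frame: the origin (TCP) lies on the centre line of the jaws, within the pads' length; the fingertips stand r.tips_ahead ahead of it and the grasp point (between the pads) lies 6 mm ahead of it (r.tips_ahead is the distance from the TCP to the fingertips, in m); z points along the fingers, y is the line along which they close (so a half turn about z gives the same grasp; the last joint's range is limited). The gripper opens to 85 mm and grips with 20 to 120 N. Pads are 22 mm wide; open, the fingers measure 114 mm over their backs; the gripper's body (76 mm by 85 mm) begins 54 mm behind the grasp point. The pads swing forward as they close: fully open they stand 13 mm farther back than shut.
Start: joints at [1.168, 0.238, -0.013, 1.319, 0, 1.571], TCP at [0.206, 0.483, 0.256] pointing down, gripper open.
Joint ranges: [-2.66, 2.66], [-1.03, 1.9], [-1.14, 1.46], [-1.82, 2.27], [-1.45, 1.34], [-3.14, 3.14]. Speed limits (rad/s): [2.22, 2.22, 2.79, 3.14, 3.14, 3.14].

### API

Orientations are given as a unit quaternion [w, x, y, z].
In Python, from bench import r gives the robot as it stands. Calls block until the motion is done:
- r.goto(position, orientation): joint-space move of the TCP to a pose.
- r.move_straight(position, ori=None, feed=0.15, force_limit=None): straight line of the TCP; ori=None keeps the orientation; feed is the mean speed in m/s. With force_limit (N) it stops when the force on the tool has changed by that much, and returns True; else False.
- r.goto_joints(angles): joint-space move.
- r.let_go() and r.clamp(squeeze=None): open the fingers fully, or close them until they stop; squeeze is the grip in N (None keeps the last).
- r.sleep(seconds).
- r.inverse_kinematics(position, orientation): joint angles nearest the present ones, or None.
- r.read_state(): the state.
- r.get_image(name): name is "scene" or "top" or "wrist"; returns a dict with "color" (400x640x3 uint8, red, green, blue), "intrinsics" (3x3 intrinsics, pixels), "dist" ([k1, k2, p1, p2, k3] as OpenCV has them; the pictures are not rectified), "camera_from_world" (4x4, takes a point from world to camera coordinates). Camera axes: x right, y up, looking along -z (the intrinsics and any distortion apply to the point x, -y, -z); pixel columns grow to the right and rows downward; lengths in m; the calibration is good to about 2 mm. A picture is of the moment at which its call begins. There is no depth.
A pose or a line that the arm cannot do raises r.MotionError and nothing moves.
- r.close_job(): hands the job in; it is judged then, once.
The state is a dict: "time": time; "qpos": joint angles; "qd": joint speeds; "joint_efforts": joint torques, N m; "tcp_pos": TCP position; "tool_rot": TCP orientation; "ft_force": force on the tool from outside, world axes, zero at the start; "moment": the same for the moment, N m; "opening": finger opening in m; "grip_force": force on a finger pad.
Only numpy, scipy, OpenCV 4.12 (cv2) and the standard library are available. Lean on these libraries where they do the work, as an engineer would, in place of code of your own. Each camera call takes 0.05 s, during which the arm holds its last target. There are 200 camera calls.

## Working session

There is one attempt and no reset: what is moved stays moved. The work goes in short steps, each a Python script; the robot and the scene stay as the last script left them, time stands still between calls to the robot, and variables do not carry over. Pictures are saved under pics/ and viewed, at most 10 in all, crops included, and the job is handed in when it is done.

```bash
mkdir -p pics; ls; python3 - <<'E'
from bench import r
import cv2,numpy as np
for n in ("scene","top"):
    d=r.get_image(n); cv2.imwrite(f"pics/{n}0.png",d["color"][:,:,::-1])
    print(n,d["intrinsics"].tolist(),d["dist"],np.round(d["camera_from_world"],3).tolist())
s=r.read_state(); print(s, r.tips_ahead)
E
```

```text
pics
scene [[387.7312964986229, 0.0, 323.7337460230195], [0.0, 387.7312964986229, 202.40892734122656], [0.0, 0.0, 1.0]] [-0.06643252  0.          0.          0.          0.        ] [[-0.225, 0.974, -0.006, 0.02], [-0.815, -0.185, 0.549, 0.44], [0.534, 0.129, 0.836, -1.318], [0.0, 0.0, 0.0, 1.0]]
top [[439.05542058300335, 0.0, 324.68443627884375], [0.0, 439.05542058300335, 205.08772276573092], [0.0, 0.0, 1.0]] [0.01606475 0.         0.         0.         0.        ] [[0.015, -1.0, -0.001, 0.129], [0.984, 0.014, 0.176, -0.615], [-0.176, -0.004, 0.984, -1.012], [0.0, 0.0, 0.0, 1.0]]
{'time': 0.1, 'qpos': array([ 1.16798168e+00,  2.38743711e-01, -1.41557692e-02,  1.31922110e+00,
        4.46988559e-05,  1.57083336e+00]), 'qd': array([-0.00071514, -0.00031494,  0.00301941,  0.00213602,  0.00049537,
       -0.00052021]), 'joint_efforts': array([ 6.70340251e-04, -5.39721179e+01,  3.46996844e+01,  1.34216333e-02,
        3.67855318e-05,  1.12352231e-05]), 'tcp_pos': array([0.2056591 , 0.48266973, 0.2557354 ]), 'tool_rot': array([-1.54342966e-04,  2.00066518e-01,  9.79782093e-01, -6.44273661e-04]), 'ft_force': array([0.4579885 , 0.16156412, 0.94546556]), 'moment': array([ 0.03387332, -0.0052817 , -0.0444913 ]), 'grip_force': 0.0, 'opening': 0.08571469073694055} 0.025
```

View pics/scene0.png

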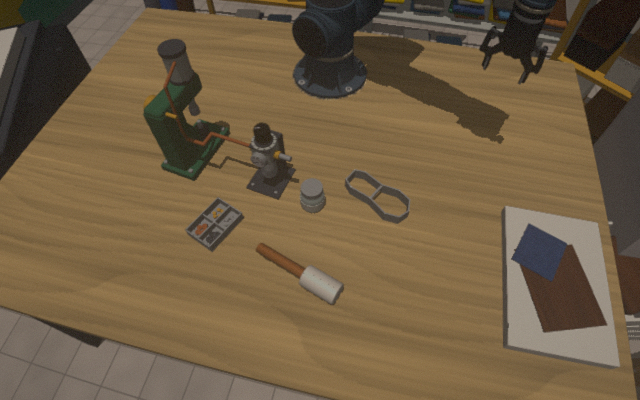

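View pics/top0.png

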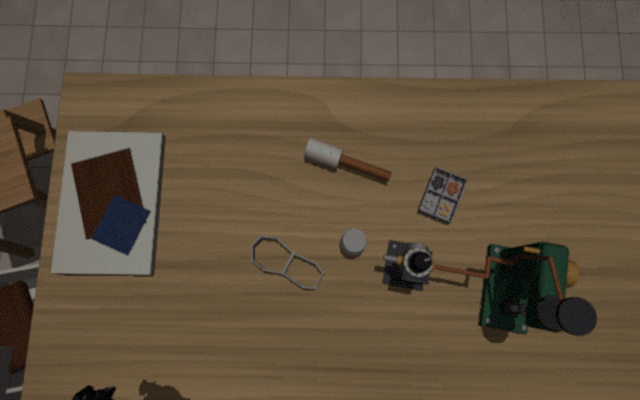

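The scene view shows the knob at about (262,129), and the top view shows it at about (423,259). The press is to its right (-y) and the jar at (353,242). Next I triangulate and zoom in.

```bash
cat > h.py <<'E'
import numpy as np,cv2
from bench import r
def ray(d,px):
    u=cv2.undistortPoints(np.array([[px]],float),d["intrinsics"],d["dist"])[0,0]
    M=d["camera_from_world"]; R=M[:3,:3]; c=-R.T@M[:3,3]
    return c,R.T@np.array([u[0],-u[1],-1.])
def atz(d,px,z):
    c,v=ray(d,px); return c+v*(z-c[2])/v[2]
E
python3 - <<'E'
from h import *
t=r.get_image("top"); s=r.get_image("scene")
print(atz(t,(424,258),.202),atz(s,(262,126),.202), "jar",atz(t,(353,242),.075))
print("press top", atz(t,(577,316),.325))
a=cv2.resize(t["color"][215:305,370:460],None,fx=6,fy=6,interpolation=2)
b=cv2.resize(s["color"][105:205,225:325],(540,540),interpolation=2)
c=np.hstack([a,b])[:,:,::-1]; c=np.clip(c.astype(float)*1.8,0,255); cv2.imwrite("pics/z.png",cv2.resize(c,(800,400)))
E
```

```text
[ 0.47995731 -0.06685571  0.202     ] [ 0.46984606 -0.05969254  0.202     ] jar [0.52249126 0.0703415  0.075     ]
press top [ 0.3778011  -0.29843364  0.325     ][ WARN:0@0.870] global loadsave.cpp:1063 imwrite_ Unsupported depth image for selected encoder is fallbacked to CV_8U.
```

View pics/z.png

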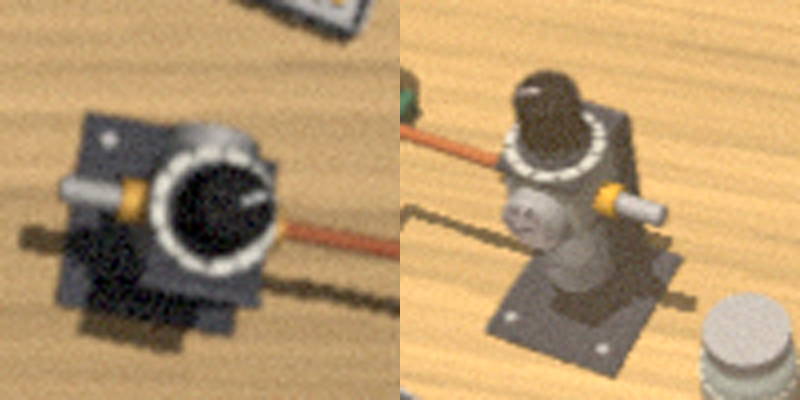

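In the top crop, the knob's top centre maps to about (421.3,261). The index line points about 57° clockwise from the long-tick side, so it starts at about click 2. Next I triangulate and hover with the wrist camera.

```bash
python3 - <<'E'
from h import *
t=r.get_image("top"); s=r.get_image("scene")
a=atz(t,(421.3,261.1),.202); b=atz(s,(261.5,127),.202); print(a,b)
# closest point
c1,v1=ray(t,(421.3,261.1)); c2,v2=ray(s,(261.5,127))
k=np.linalg.lstsq(np.c_[v1,-v2],c2-c1,rcond=None)[0]; print(c1+k[0]*v1,c2+k[1]*v2)
p=(a+b)/2; 
y=-0.13-0.7; h=(y+np.pi/2)/2
q=[0,np.cos(h),np.sin(h),0]
P=[p[0],p[1],.30]
print(r.inverse_kinematics(P,q))
t0=r.read_state()["time"]; r.goto(P,q); st=r.read_state(); print(st["time"]-t0,st)
d=r.get_image("wrist"); cv2.imwrite("pics/w1.png",np.clip(d["color"][:,:,::-1]*1.5,0,255).astype(np.uint8))
print(np.round(d["camera_from_world"],4).tolist())
E
```

```text
[ 0.47358381 -0.06119473  0.202     ] [ 0.47318803 -0.05982588  0.202     ]
[ 0.47356389 -0.06111423  0.20237246] [ 0.47325172 -0.05979467  0.20207056]
[-0.12713503  0.14439817 -0.02193518  1.40446297  0.          2.27366129]
2.1750000000000003 {'time': 2.475, 'qpos': array([-1.25835680e-01,  1.44503891e-01, -2.20034426e-02,  1.40443306e+00,
        1.77278829e-04,  2.27348858e+00]), 'qd': array([ 5.75168042e-03,  2.13859996e-03,  4.23373929e-04, -4.90531792e-05,
       -1.27614183e-03,  4.31034399e-04]), 'joint_efforts': array([-4.81502172e-01, -4.69094145e+01,  3.51223969e+01,  8.72201112e-03,
       -1.76486402e-02,  3.94385526e-03]), 'tcp_pos': array([ 0.47346261, -0.05984461,  0.2999226 ]), 'tool_rot': array([-1.12260312e-04,  9.31916599e-01,  3.62672634e-01, -2.10605346e-05]), 'ft_force': array([0.57704414, 0.18885807, 0.20357706]), 'moment': array([-0.00105899,  0.01906599, -0.03276642]), 'grip_force': 0.0, 'opening': 0.08589771065170787}
[[0.6765, -0.7364, -0.0008, -0.3655], [0.7071, 0.6499, -0.2785, -0.2465], [0.2056, 0.1879, 0.9604, -0.5071], [0.0, 0.0, 0.0, 1.0]]
```

View pics/w1.png

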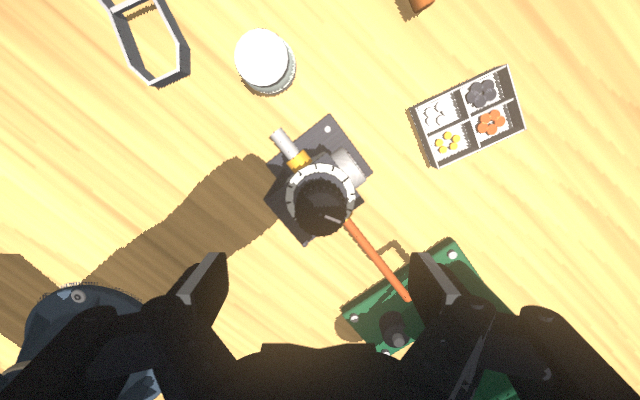

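The wrist view shows the knob top centred near (322,211), with the index line going to about (340,219). The pipe runs from (348,222) to (408,300). Next I check the position and angles, then pick a wrist angle with room both ways. After that I descend and grip.

```bash
python3 - <<'E'
from h import *
d=r.get_image("wrist")
print(atz(d,(322,211),.202))
v=atz(d,(341,220),.202)-atz(d,(325,214),.202); print("index",np.degrees(np.arctan2(v[1],v[0])))
v=atz(d,(406,297),.118)-atz(d,(350,225),.118); print("pipe",np.degrees(np.arctan2(v[1],v[0])))
v=atz(d,(352,175),.13)-atz(d,(321,192),.13)
g=d["color"][150:250,260:390]; g=np.clip(cv2.resize(g,None,fx=6,fy=6,interpolation=2).astype(float)*2.2,0,255).astype(np.uint8)
cv2.imwrite("pics/w2.png",g[:,:,::-1])
E
```

```text
[ 0.47643801 -0.06282671  0.202     ]
index -68.91697733307889
pipe -100.15797580264488
```

View pics/w2.png

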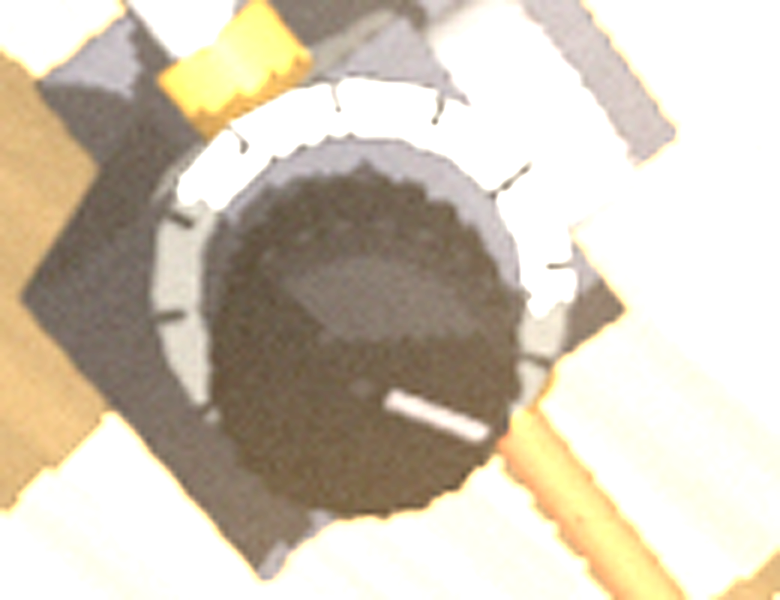

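The index is about 59° clockwise of the unit's +x (yaw about -10°), so the start is click 2. The top's centre dot is at wrist pixel (320.5,214.6).

```bash
python3 - <<'E'
from h import *
d=r.get_image("wrist"); w=atz(d,(320.5,214.6),.202); print(w)
p=(w+np.array([.4734,-.0605,.202]))/2; print(p)
y=0.54; h=(y+np.pi/2)/2; q=[0,np.cos(h),np.sin(h),0]
r.goto([p[0],p[1],.28],q)
f0=r.read_state()
print("hit",r.move_straight([p[0],p[1],.197],feed=.1,force_limit=8))
r.clamp(20); r.sleep(.2)
s=r.read_state(); print(s["time"],s["qpos"],s["opening"],s["grip_force"],s["tcp_pos"],s["ft_force"]-f0["ft_force"],s["moment"]-f0["moment"])
E
```

```text
[ 0.47362401 -0.06392629  0.202     ]
[ 0.47351201 -0.06221314  0.202     ]
hit False
5.5333 [-1.30550517e-01  1.86147266e-01 -2.36501384e-01  1.14737760e+00
  2.44219249e-04  9.00152745e-01] 0.039206731809968955 22.112011313438416 [ 0.47379419 -0.06213848  0.1972995 ] [0.96106965 0.56899106 3.25493579] [ 0.37243152 -0.17956309 -0.0314274 ]
```

The grip is centred with little side force. Now the lift, in small steps.

```bash
python3 - <<'E'
from h import *
s0=r.read_state(); p0=s0["tcp_pos"]; 
for dz in (.002,.004,.006,.0065):
    r.move_straight([p0[0],p0[1],.1973+dz],feed=.03)
    s=r.read_state(); print(dz,round(s["time"],2),s["tcp_pos"][2],np.round(s["ft_force"]-s0["ft_force"],2),np.round(s["moment"],3),s["opening"])
    
r.sleep(.2)
d=r.get_image("scene"); c=cv2.resize(d["color"][95:165,220:310],None,fx=6,fy=6,interpolation=2)
cv2.imwrite("pics/s3.png",np.clip(c[:,:,::-1]*1.6,0,255).astype(np.uint8))
s=r.read_state(); print(s["ft_force"]-s0["ft_force"],s["moment"],s["grip_force"])
E
```

```text
0.002 5.78 0.19917928390964162 [ 0.13 -0.14 -5.14] [ 0.159 -0.45   0.046] 0.03908344807822297
0.004 6.03 0.20144484722092332 [ 0.94 -0.14 -4.55] [ 0.203 -0.357 -0.027] 0.0393864126340563
0.006 6.28 0.20369516895336978 [-0.87  0.61 -1.41] [ 0.127 -0.18   0.032] 0.03901103618476345
0.0065 6.53 0.20383362089480034 [ 0.6   0.82 -4.55] [ 0.184 -0.4    0.036] 0.0391630280088144
[-0.24735478  1.66531476 -4.50671431] [ 0.17800953 -0.28604016 -0.00148689] 22.45154857635498
```

The force dropped at 6 mm, which fits a snap to the up position. Now wind anticlockwise with torque monitoring.

```bash
cat >> h.py <<'E'
def mz(n=6):
    a=[]
    for _ in range(n): r.sleep(.01); s=r.read_state(); a.append(np.r_[s["moment"][2],s["ft_force"]])
    return np.mean(a,0),s
def turn(q6):
    q=turn.q.copy(); q[5]=q6; r.goto_joints(q); return mz()
E
python3 - <<'E'
from h import *
turn.q=r.read_state()["qpos"].copy()
m0,_=mz(); print(m0)
q=0.9
for i in range(13):
    q-=.07; m,s=turn(q)
    print(round(.9-q,3),round(s["time"],2),round(s["qpos"][5],3),np.round(m-m0,3))
    if abs(m[0]-m0[0])>.2: break
E
```

```text
[ 0.00177297  1.41373717  0.86711594 -0.6869155 ]
0.07 7.13 0.832 [-0.105  0.127 -0.672  0.271]
0.14 7.43 0.763 [-0.059  0.698 -0.57  -0.038]
0.21 7.73 0.693 [-0.015  1.144 -0.751 -0.051]
0.28 8.03 0.623 [ 0.029  1.344 -0.046 -0.506]
0.35 8.33 0.553 [ 0.078  1.584  0.188 -0.574]
0.42 8.63 0.483 [ 0.075  1.886  1.09  -0.404]
0.49 8.93 0.413 [0.119 1.801 1.669 0.096]
0.56 9.23 0.343 [-0.075  1.916  0.931  0.081]
0.63 9.53 0.273 [-0.096  2.201  1.116 -0.195]
0.7 9.83 0.203 [-0.05   2.37   1.32   0.015]
0.77 10.13 0.133 [-0.021  2.63   1.662 -0.118]
0.84 10.43 0.062 [ 0.043  2.995  2.183 -0.234]
0.91 10.73 -0.008 [0.071 2.867 2.6   0.292]
```

View pics/s3.png

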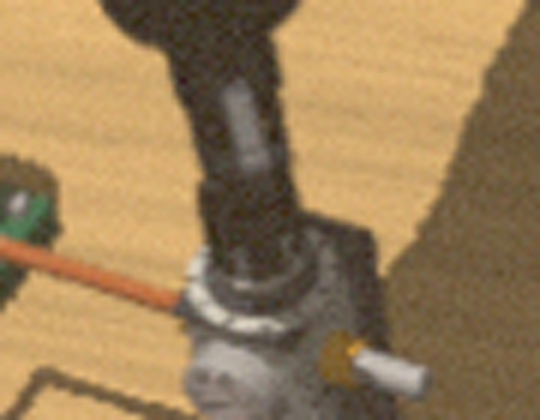

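The torque shows a sawtooth that crosses a click every ~0.52 rad, so the knob is up and turning. Now fine steps past click 0 to the stop.

```bash
python3 - <<'E'
from h import *
turn.q=r.read_state()["qpos"].copy(); m0=.0018; q=-.01
while q>-.50:
    q-=.05 if q>-.12 else .012
    m,s=turn(q); print(round(.9-q,3),round(s["time"],2),round(s["qpos"][5],3),np.round(m-[m0,0,0,0],3))
    if m[0]-m0<-.17: break
for i in range(3): r.sleep(.1); m,s=mz(); print(m[0]-m0,s["time"])
E
```

```text
0.96 11.03 -0.058 [ 0.111  4.263  2.883 -0.32 ]
1.01 11.33 -0.108 [ 0.131  4.243  3.228 -0.438]
1.06 11.63 -0.158 [-0.012  3.817  2.455 -0.054]
1.072 11.93 -0.171 [-0.06   2.982  1.761  0.15 ]
1.084 12.23 -0.184 [-0.082  2.951  1.428  0.249]
1.096 12.53 -0.196 [-0.111  2.339  1.169  0.606]
1.108 12.83 -0.208 [-0.13   2.573  0.596  0.252]
1.12 13.13 -0.22 [-0.1    2.214  0.139  0.367]
1.132 13.43 -0.232 [-0.087  2.647  0.026  0.535]
1.144 13.73 -0.244 [-0.116  2.075 -0.162  0.629]
1.156 14.03 -0.256 [-0.074  2.152 -0.506  0.263]
1.168 14.33 -0.268 [-0.071  2.265 -0.182  0.168]
1.18 14.63 -0.28 [-0.077  2.428 -0.444 -0.1  ]
1.192 14.93 -0.292 [-0.081  2.364 -0.866  0.177]
1.204 15.23 -0.304 [-0.061  2.69  -0.376 -0.119]
1.216 15.53 -0.316 [-0.04   2.595 -0.51  -0.2  ]
1.228 15.83 -0.328 [-0.052  3.03   0.094  0.271]
1.24 16.13 -0.34 [-0.022  2.734  0.399 -0.212]
1.252 16.43 -0.352 [-0.022  2.797  0.251 -0.285]
1.264 16.73 -0.364 [-0.059  3.316  0.666 -0.252]
1.276 17.03 -0.376 [-0.063  3.165  0.385  0.07 ]
1.288 17.33 -0.388 [-0.115  2.597  0.531  0.359]
1.3 17.63 -0.4 [-0.166  2.634  0.84   0.195]
1.312 17.93 -0.412 [-0.204  2.244  0.647  0.556]
-0.2081758011548832 18.0833
-0.21162590860026104 18.2333
-0.21964595803054576 18.3833
```

The stop was met at about q6 = -0.37, 0.21 rad past click 0, with 0.21 N m held. Now four clicks clockwise, to q6 of about 1.937.

```bash
python3 - <<'E'
from h import *
turn.q=r.read_state()["qpos"].copy(); m0=.0018
for q in [-.2,-.1,.1,.3,.36,.42,.6,.8,.88,.94,1.1,1.3,1.4,1.46,1.6,1.75,1.85,1.9,1.937]:
    m,s=turn(q); print(q,round(s["time"],2),round(s["qpos"][5],3),np.round(m-[m0,0,0,0],3))
r.sleep(.3); m,s=mz(); print(m-[m0,0,0,0],s["time"],s["opening"],s["tcp_pos"])
E
```

```text
-0.2 18.75 -0.205 [-0.111  2.282  0.121  0.918]
-0.1 19.05 -0.105 [0.096 2.543 1.557 0.208]
0.1 19.41 0.094 [-0.004  2.995  0.801 -0.107]
0.3 19.77 0.293 [-0.117  2.87  -0.359  0.164]
0.36 20.07 0.356 [-0.085  2.979 -0.583  0.167]
0.42 20.37 0.417 [ 0.096  2.938  0.236 -0.268]
0.6 20.71 0.594 [ 1.000e-03  3.573e+00 -3.180e-01 -1.310e-01]
0.8 21.07 0.794 [-0.089  3.546 -2.104  0.078]
0.88 21.37 0.875 [-0.085  3.014 -2.313  0.215]
0.94 21.67 0.937 [ 0.077  3.106 -1.457  0.256]
1.1 21.99 1.094 [ 0.008  3.557 -2.321  0.401]
1.3 22.35 1.294 [-0.076  3.09  -3.231  0.239]
1.4 22.65 1.395 [-0.09   2.283 -4.034  0.906]
1.46 22.95 1.456 [ 0.085  2.18  -3.349  1.265]
1.6 23.26 1.595 [ 0.044  2.159 -3.698  1.145]
1.75 23.57 1.744 [-0.039  1.858 -4.309  1.441]
1.85 23.88 1.846 [-0.102  1.348 -4.989  1.121]
1.9 24.18 1.896 [-0.128  1.316 -4.969  1.347]
1.937 24.48 1.934 [-0.057  1.23  -4.766  1.818]
[-0.04552926  0.21960654 -4.64115131  1.80276219] 24.825 0.03953762038842852 [ 0.47366489 -0.06207826  0.20379188]
```

All four clicks were felt, at q6 of about .39, .91, 1.43 and 1.95. Now centre on click 4 and push down in small steps.

```bash
python3 - <<'E'
from h import *
turn.q=r.read_state()["qpos"].copy()
m,s=turn(1.953); print(m); b=m; p=s["tcp_pos"]; z0=p[2]
for z in (.202,.2005,.199,.198,.1975,.197,.1965,.196):
    hit=r.move_straight([p[0],p[1],z],feed=.02,force_limit=14); m,s=mz()
    print(z,hit,round(s["time"],2),round(s["tcp_pos"][2],4),np.round(m-b,2))
    if hit or m[3]-b[3]>6 and z<.198: break
E
```

```text
[ 0.00509844  1.08049112 -4.19569037  1.6323891 ]
0.202 False 25.43 0.2019 [-0.02  0.14 -0.45 -0.54]
0.2005 False 25.73 0.2003 [ 0.02  0.76 -0.53 -2.35]
0.199 False 26.02 0.1987 [-0.01  0.96 -0.28 -3.75]
0.198 False 26.32 0.1977 [ 0.01  1.   -0.28 -4.39]
0.1975 False 26.62 0.1974 [ 0.02  0.67 -0.1  -2.11]
0.197 False 26.93 0.1972 [ 0.01 -1.21 -0.08  2.38]
0.1965 False 27.23 0.197 [ 0.01 -2.48  0.03  6.75]
```

It snapped through and seats at about 7 N. Release, retreat and check.

```bash
python3 - <<'E'
from h import *
p=r.read_state()["tcp_pos"]
r.let_go(); r.move_straight([p[0],p[1],.31],feed=.1)
d=r.get_image("wrist"); M=d["camera_from_world"]; P=M@np.r_[.4735,-.0622,.202,1]
uv=cv2.projectPoints(np.array([[P[0],-P[1],-P[2]]]),np.zeros(3),np.zeros(3),d["intrinsics"],d["dist"])[0].ravel().astype(int); print(uv)
c=d["color"][uv[1]-50:uv[1]+50,uv[0]-65:uv[0]+65]
a=cv2.resize(c,(520,400),interpolation=2)
s=r.get_image("scene")["color"][105:175,225:295]; b=cv2.resize(s,(280,400),interpolation=2)
cv2.imwrite("pics/f.png",np.clip(np.hstack([a,b])[:,:,::-1]*2.,0,255).astype(np.uint8))
np.savez("f.npz",uv=uv); print(r.read_state()["time"])
E
```

```text
[317 207]
29.125
```

View pics/f.png

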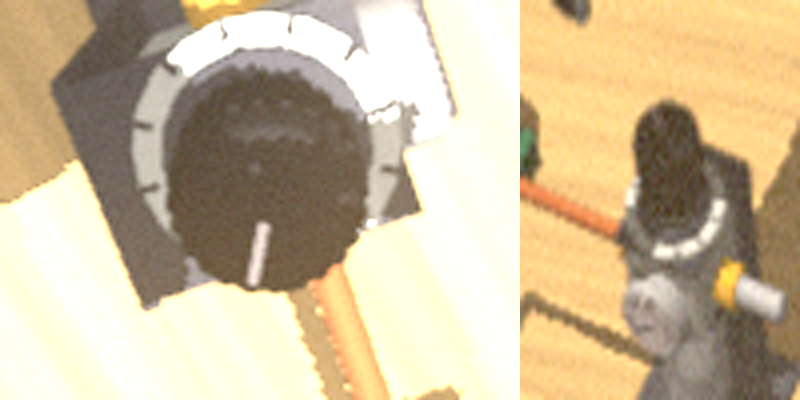

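The index appears at crop (254,285), running away from the centre, and the knob looks low. I check the angle, and the height against the first scene image.

```bash
python3 - <<'E'
from h import *
d=r.get_image("wrist")
f=lambda x,y: atz(d,(252+x/4,157+y/4),.202)
v=f(254,285)-f(265,225); print("index rel clicks",(-10-np.degrees(np.arctan2(v[1],v[0])))%360/30)
A=cv2.imread("pics/scene0.png",0).astype(float)
B=np.mean([cv2.cvtColor(r.get_image("scene")["color"],cv2.COLOR_RGB2GRAY).astype(float) for _ in range(4)],0)
for im in (A,B):
    # top edge of knob (wood->black) and dark area along columns 257..267
    col=im[105:135,258:266].mean(1); bg,dk=col[:10].mean(),col[20:28].mean()
    print(np.round(col[10:28]), np.interp(-(bg+dk)/2,-col[10:24],np.arange(115,129)))
E
```

```text
index rel clicks 3.9726758727851577
[109. 110. 111. 110. 108. 106. 105.  90.  59.  44.  42.  45.  58.  49.
  41.  41.  43.  44.] 122.41979591836734
[109. 112. 112. 110. 108. 107. 106.  93.  60.  41.  40.  40.  39.  37.
  38.  37.  38.  39.] 122.5851533457249
```

The top edge is at the same row as in the first locked picture (122.4 then, 122.6 now), so the knob is down. The index is at click 3.97.

```bash
python3 -c "
from bench import r
print(r.close_job())"
```

```text
the job is handed in; nothing more can be done
None
```

The job is handed in: the knob was pulled free, wound back to its stop at about 0.21 N m, turned up four clicks (the camera reads 3.97) and pushed down into its lock; the arm is clear and the other items were not touched.

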